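# Shut the test box and start its captive bolt

### The job

Push the blue door of the test box fully shut (it has a green pad to press on), until it snaps home under its catch. Then turn the door's crank backward (anticlockwise from above) only until the bolt in its hub drops into the thread, at or just past the yellow dot, and forward again (clockwise) by one full turn, to the dot once more, so that the bolt is started. Finish while still gripping the crank's black handle and holding it still there; leave the other things on the bench where they are.

Things in the scene. Friction and masses are not known exactly. Their poses are not given: they have to be found in the camera images.
- test_box: grey steel box, 260 (x) x 340 (y) x 100 mm high, fixed to the bench; it lies on its back with its door on top. Origin: centre of its underside; x points from the free edge of the door (robot's side) to the hinge side, z up. A steel catch with a sprung roller stands at the middle of its robot side, up to 27 mm above the rim and 40 mm out from the wall
- door (a joint): hinge of the blue door (260 x 340 mm, 12 mm thick), rad: 0 = shut flat on the box, grows as its robot-side edge rises (at most 1.2). A stiff hinge: the door stays where it is left. About 3 to 6 N down on the pad swings it; over the last 0.05 rad the catch must be snapped past, with about 5 to 12 N, and the door then stays at 0 (below 0.02)
- door_hinge (a point): middle of the door's hinge axis, in the door's mid-thickness, 130 mm along the box's +x from its origin and 106 mm above the bench; the axis runs along the box's y
- push_pad (a point): centre of the top of the green push pad on the door (45 x 60 mm, 3 mm thick), near the free edge: 220 mm from the hinge axis and 9 mm above the door's mid-plane, at y = +100 mm of the box. With the door shut it lies 115 mm above the bench
- crank_axis (a point): point on the crank's axis at the door's top surface: 155 mm from the hinge axis, at y = -60 mm of the box, 112 mm above the bench with the door shut. The axis is square to the door
- yellow_dot (a point): centre of a yellow dot, 14 mm across, painted on the door 82 mm from the crank axis, on the robot's side of it (box -x)
- crank (a joint): angle of the crank about its axis, rad, growing as it turns forward (clockwise from above): 0 = arm points at the yellow dot, pi/2 = towards the box's +y, pi = towards +x. It starts between 1.0 and 3.0. Turning backward to 0, the bolt drops with the arm at or just past the dot (between +0.2 and -0.3, mostly near -0.05); one full turn forward brings it to about 6.28. Turns with 1 to 2 N at the handle and stays where it is left; it does not rise or sink as it turns
- crank_grip: black upright handle on the end of the crank arm, with an orange band; round, 20 mm in diameter, 50 mm tall, spins freely about its own axis, so that the hand need not turn with the crank. Origin: centre of its foot, 55 mm from the crank axis and 22 mm above the door's top surface; top 72 mm above the door's top surface (184 mm above the bench with the door shut). z along the crank's axis, up with the door shut
- bolt (a joint): how far the spring-loaded bolt reaches into the box through the crank's hub, m: 0.022 while the door is open; with the door shut about 0.005 to 0.007 as it sits on top of the thread, rising to 0.004 as it is turned back to the dot, then dropping at once to about 0.010; each turn forward draws it in 0.006, to about 0.016 (all within 0.0007)
- bolt_head (a point): top of the red bolt head, 15 mm across, in the middle of the crank's hub; 41 mm less the value of joint bolt above the door's top surface (it stands about 37 mm above it before the drop, 31 mm after the drop and is level with the hub, 25 mm, when the bolt is started)
- drink_bottle: green drink bottle with an orange cap, 66 mm across, 190 mm tall; origin under its foot; a bystander
- spray_can: blue spray can with a red cap, 56 mm across, 170 mm tall; origin under its foot; a bystander
- screwdriver: screwdriver lying on the bench; a bystander
- spanner: open-ended spanner lying on the bench; a bystander
- big_nut: loose steel nut, 32 mm across, 14 mm high; a bystander

How it is judged (in metres and radians):
On the way, in this order (a step that is already met when the one before it is completed fails the run):
1. the door is shut and seated under its catch (value of joint door below 0.02 rad), for 0.2 s.
2. with the door shut, the crank is turned back to the yellow dot (within 0.5 rad) or past it and the bolt has dropped into the thread (value of joint door below 0.02 rad and value of joint crank below 0.5 rad and value of joint bolt above 0.0085 m), for 0.1 s.
At the end, for the whole second after the job is handed in: The door is seated (below 0.02 rad), the crank stands one full turn forward of the yellow dot (within 0.6 rad) with the bolt drawn into the thread (14.5 to 18 mm), at rest, and the fingers still grip the crank's handle with more than 2 N (value of joint door below 0.02 rad and value of joint crank between 5.683 and 6.883 rad and value of joint bolt between 0.0145 and 0.018 m and velocity of joint crank between -0.1 and 0.1 rad/s and contact force between the fingers and crank_grip above 2 N); the arm keeps its last pose, push and grip.
It fails at once if the crank is turned back far past the drop (more than 1.3 rad beyond the dot) (value of joint crank below -1.3 rad).
It fails at once if the bolt is screwed on well beyond one turn (more than 1.2 rad) (value of joint crank above 7.483 rad).
It fails at once if a bystander is shifted by more than 40 mm (distance of any of drink_bottle, spray_can, screwdriver, spanner, big_nut from where it was at the start of the episode above 0.04 m).
It also fails if it takes over 67 s, if anything falls off the work surface, if the arm or the gripper's body presses on something with over 40 N, if the wrist force passes 120 N, or if a joint passes its speed limit or range.

### The arm

A 6-joint arm with a two-finger parallel gripper is mounted at the origin on the work surface. World frame = base frame: x ahead of the robot, y to its left, z up, the work surface at z = 0. Lengths are in mm, angles in rad, forces in N, time in s.
With the tool pointing down it reaches from about 275 to 1000 mm from the base axis. Payload 8.4 kg.
Tool frame: the origin (TCP) lies midway between the tips of the shut fingers; the grasp point (between the pads) lies 19 mm behind it (r.grip_point_offset is the distance from the TCP to the grasp point, in mm); z points along the fingers, x is the direction in which the jaws open and shut, and the axes are right-handed (so a half turn about z gives the same grasp; the last joint's range is limited). The gripper opens to 85 mm and grips with 20 to 120 N. Pads are 22 mm wide; open, the fingers measure 114 mm over their backs; the gripper's body (76 mm by 85 mm) begins 54 mm behind the grasp point. The pads swing forward as they close: fully open they stand 13 mm farther back than shut.
Start: joints at [-1.147, 0.353, 1.633, -0, 1.155, -0.002], TCP at [258.155, -569.196, 231.281] pointing down, gripper open.
Joint ranges: [-2.63, 2.63], [-0.92, 2.1], [0.06, 2.66], [-1.3, 4.44], [0, 2.69], [-3.02, 3.02]. Speed limits (rad/s): [2.22, 2.22, 2.79, 3.14, 3.14, 3.14].

### API

Orientations are given as [roll, pitch, yaw] about the fixed x, y, z axes, in that order (R = Rz(yaw) Ry(pitch) Rx(roll)).
In Python, from rig import monitor, vision, sign_off, r gives the robot as it stands.
- The arm moves only by the shell command python3 -m inch 'ROWS' [FORCE]. ROWS is JSON, a list of rows, each an object with "dp": the shift along the tool's x, y, z in mm, a list of three; "angular": the turn, a rotation vector about the tool's x, y, z in rad, a list of three; "fingers": the closure in counts, from 0 (fully open) to 255 (shut). A call has 1 to 12 rows; each row is the pose to reach, as a shift and turn from the pose commanded when the call began, along the tool's axes at that moment; what a row does not reach only later rows make up. A row lasts 1/12 s, in which the tool goes at most 41.7 mm and 7.16 degrees, less where a joint would pass 70% of its speed; a pose out of reach is approached as far as the arm can. A call with a gripper value outside its range is refused whole. The fingers move at their own pace and stop on an object; FORCE is the grip in N (left out, the last holds). Time passes only in rows, so rows that repeat a pose let the fingers close. It gives the time, the measured TCP pose, the force and the opening at its end, in the units of the state.
- monitor.sense(): the state, without advancing time (a new reading comes with each control period).
- vision.grab_frame(name): name is "scene" or "top" or "wrist"; returns (picture, depth): 384x512x3 uint8, blue, green, red; 384x512 float32, mm along the optical axis (not along the pixel's ray), 0 where there is no reading.
- vision.camera_params(name): a dict with "fx", "fy", "cx", "cy" (pixels), "distortion" ([k1, k2, p1, p2, k3] as OpenCV has them; the pictures are not rectified), "R" (3x3) and "t" (3): a world point X has camera coordinates R X + t. Camera axes: x right, y down, z forward; pixel columns grow to the right and rows downward; lengths in mm; the calibration is good to about 2 mm. A picture is of the moment at which its call begins: read the wrist's pose just before it. camera_params takes no time and is no camera call; for the wrist camera it gives the pose at the moment of the call.
- sign_off(): hands the job in, once; it reports no verdict.
The state is a dict: "clock": time; "qpos": joint angles; "qvel": joint speeds; "joint_efforts": joint torques, N m; "eef_pos": TCP position; "tcp_rot": TCP orientation; "contact_force": force on the tool from outside, world axes, zero at the start; "wrist_torque": the same for the moment, N m; "opening": opening from 0.0 (shut) to 1.0 (fully open).
Only numpy, scipy, OpenCV 4.12 (cv2) and the standard library are available. Lean on these libraries where they do the work, as an engineer would, in place of code of your own. Each camera call takes 0.05 s, during which the arm holds its last target.

## Working session

There is one attempt and no reset: what is moved stays moved. The work goes in short steps, Python scripts to look and compute and a shell command to move; the robot and the scene stay as the last step left them, time stands still between calls to the robot, and variables do not carry over. Pictures are saved under pics/ and viewed, and the job is handed in when it is done.

```bash
ls; mkdir -p pics
python3 - <<'E'
from rig import monitor, vision, r
import cv2
s=monitor.sense(); print(s); print(r.grip_point_offset)
import pickle
d={}
for n in ["scene","top"]:
    p=vision.camera_params(n); im,de=vision.grab_frame(n); d[n]=(p,im,de); cv2.imwrite(f"pics/{n}0.png",im); print(n,p['R'],p['t'],p['fx'])
pickle.dump(d,open('d0.pkl','wb'))
E
```

```text
pics
{'clock': 0.0, 'qpos': array([-1.14739446e+00,  3.53674481e-01,  1.63413649e+00, -1.50815714e-05,
        1.15519572e+00, -2.43490425e-03]), 'qvel': array([-5.16834874e-04,  3.93456398e-04,  5.91304312e-04, -2.74441642e-04,
        3.58411768e-04,  6.16198009e-05]), 'joint_efforts': array([ 1.32583547e-03, -6.05244255e+01, -3.42067480e+01,  2.96329936e-04,
        9.19102924e-03,  6.15573640e-06]), 'eef_pos': array([ 257.95636901, -568.7587176 ,  230.54422636]), 'tcp_rot': array([ 3.14158231e+00,  1.41406697e-03, -1.14495346e+00]), 'contact_force': array([0.22680765, 0.5357365 , 0.55530674]), 'wrist_torque': array([-0.04544731, -0.02506427,  0.0426774 ]), 'opening': 1.0035536206027649}
18.700000000000003
scene [[-0.69459992  0.71934048 -0.00895669]
 [ 0.68077053  0.65322987 -0.33142453]
 [-0.2325563  -0.2363049  -0.94343922]] [ 361.88665214 -372.98010128 1191.89498717] 413.4670137042354
top [[ 1.12652515e-04 -9.99995877e-01  2.86932905e-03]
 [-9.96344362e-01 -3.57360560e-04 -8.54270750e-02]
 [ 8.54277482e-02 -2.84921625e-03 -9.96340294e-01]] [  31.05752783  569.22955143 1222.96765884] 496.77684269874464
```

View pics/scene0.png

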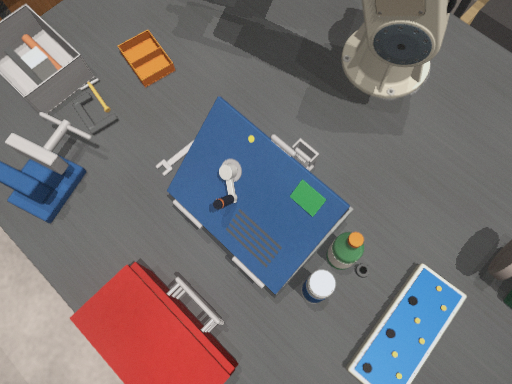

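View pics/top0.png

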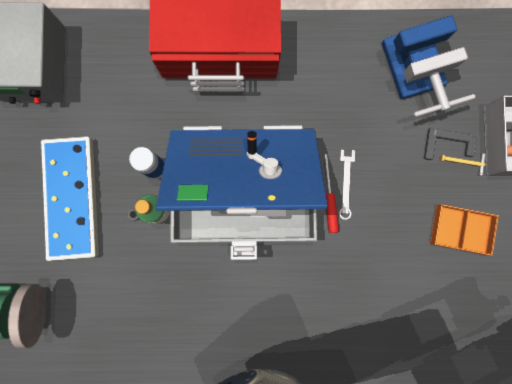

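The scene view shows the open door, with the green pad at (308,198), the dot at (251,139) and the handle at about (224,202). In the top view the pad is at (193,192), the dot at (271,198) and the handle at (252,140). The bottle and can stand on the door's +y side. Next I'll measure.

```bash
cat > h.py <<'E'
import numpy as np, cv2
def ray(p,uv):
    K=np.array([[p['fx'],0,p['cx']],[0,p['fy'],p['cy']],[0,0,1]])
    n=cv2.undistortPoints(np.array([[uv]],float),K,np.array(p['distortion'],float))[0,0]
    R=np.array(p['R']);t=np.array(p['t'])
    return -R.T@t, R.T@np.array([n[0],n[1],1.])
def atdepth(p,uv,z): c,d=ray(p,uv); return c+d*z
def onz(p,uv,z): c,d=ray(p,uv); return c+d*(z-c[2])/d[2]
def tri(rays):
    A=np.zeros((3,3));b=np.zeros(3)
    for c,d in rays:
        d=d/np.linalg.norm(d);M=np.eye(3)-np.outer(d,d);A+=M;b+=M@c
    x=np.linalg.solve(A,b)
    return x,[np.linalg.norm(np.cross(x-c,d/np.linalg.norm(d))) for c,d in rays]
def mask(im,lo,hi,box=None):
    h=cv2.cvtColor(im,cv2.COLOR_BGR2HSV);m=cv2.inRange(h,np.array(lo),np.array(hi))
    if box:
        k=np.zeros_like(m);u0,v0,u1,v1=box;k[v0:v1,u0:u1]=255;m&=k
    return m
def blob(m):
    n,l,s,c=cv2.connectedComponentsWithStats(m)
    i=1+np.argmax(s[1:,4]);return c[i],s[i,4],l==i
E
python3 - <<'E'
from h import *
import pickle
d=pickle.load(open('d0.pkl','rb'))
Q={'pad':((50,120,60),(75,255,255),{'scene':(285,175,330,222),'top':(170,180,215,205)}),
'dot':((22,120,120),(35,255,255),{'scene':(240,130,262,150),'top':(260,190,285,205)}),
'handle':((0,0,0),(180,255,60),{'scene':(205,188,245,215),'top':(240,125,262,160)}),
'band':((3,120,60),(18,255,255),{'scene':(205,188,245,215),'top':(240,125,262,160)})}
for n,(lo,hi,b) in Q.items():
    rs=[]
    for v in b:
        p,im,de=d[v]
        try:c,a,m=blob(mask(im,lo,hi,b[v]))
        except Exception as e: print(n,v,'none');continue
        z=np.median(de[m]);print(n,v,c.round(1),a,'depth pt',atdepth(p,c,z).round(0));rs.append(ray(p,c))
    if len(rs)==2:
        x,e=tri(rs);print(n,x.round(1),np.round(e,1))
# door plane from depth: blue
for v,b in (('scene',(165,95,352,295)),('top',(158,125,328,212))):
    p,im,de=d[v];c,a,m=blob(mask(im,(100,130,50),(125,255,255),b))
    ys,xs=np.nonzero(m&(de>0));P=np.array([atdepth(p,(x,y),de[y,x]) for x,y in list(zip(xs,ys))[::7]])
    q=P.mean(0)
    for _ in range(4):
        n=np.linalg.svd(P-q,full_matrices=False)[2][2];k=abs((P-q)@n)<4;P=P[k];q=P.mean(0)
    n*=np.sign(n[2]);print(v,'plane',q.round(0),n.round(3),'tilt',np.arccos(n[2]).round(3),len(P))
    cc,_=cv2.findContours(m.astype(np.uint8),cv2.RETR_EXTERNAL,cv2.CHAIN_APPROX_SIMPLE);cb=cv2.boxPoints(cv2.minAreaRect(max(cc,key=cv2.contourArea)))
    ap=cv2.approxPolyDP(cv2.convexHull(max(cc,key=cv2.contourArea)),6,True)[:,0]
    for u in ap:
        C,D=ray(p,u);print(u,(C+D*((q-C)@n/(D@n))).round(0))
E
python3 - <<'E'
import cv2
im=cv2.imread('pics/top0.png');cv2.imwrite('pics/top0z.png',cv2.resize(im[110:270,120:370],None,fx=3.2,fy=3.2,interpolation=cv2.INTER_CUBIC))
im=cv2.imread('pics/scene0.png');cv2.imwrite('pics/scene0z.png',cv2.resize(im[90:300,155:385],None,fx=2.8,fy=2.8,interpolation=cv2.INTER_CUBIC))
E
```

```text
pad scene [307.5 197.7] 673 depth pt [545. 155. 262.]
pad top [192.3 192.1] 439 depth pt [544. 158. 264.]
pad [544.5 156.3 263.2] [1.5 1.5]
dot scene [251.  138.5] 26 depth pt [533.  -6. 271.]
dot top [271.5 197.4] 22 depth pt [532.  -3. 272.]
dot [533.1  -3.6 273.7] [1.4 1.4]
handle scene [227.7 199.6] 86 depth pt [645.  38. 225.]
handle top [251.8 146.6] 107 depth pt [643.  37. 225.]
handle [644.5  37.  220.5] [0.4 0.4]
band scene [221.5 201.7] 18 depth pt [660.  37. 241.]
band top [251.4 138.3] 29 depth pt [658.  38. 242.]
band [659.   37.3 239.7] [0.8 0.8]
scene plane [601.  59. 208.] [0.674 0.008 0.738] tilt 0.74 2113
[218  97] [ 518. -112.  286.]
[348 205] [512. 221. 287.]
[275 293] [702. 224. 114.]
[167 190] [ 706. -111.  114.]
top plane [594.  48. 213.] [0.675 0.009 0.738] tilt 0.741 1365
[313 129] [ 704. -106.  115.]
[325 208] [ 510. -107.  293.]
[158 210] [506. 221. 292.]
[159 158] [625. 241. 183.]
[171 131] [699. 227. 115.]
```

View pics/top0z.png

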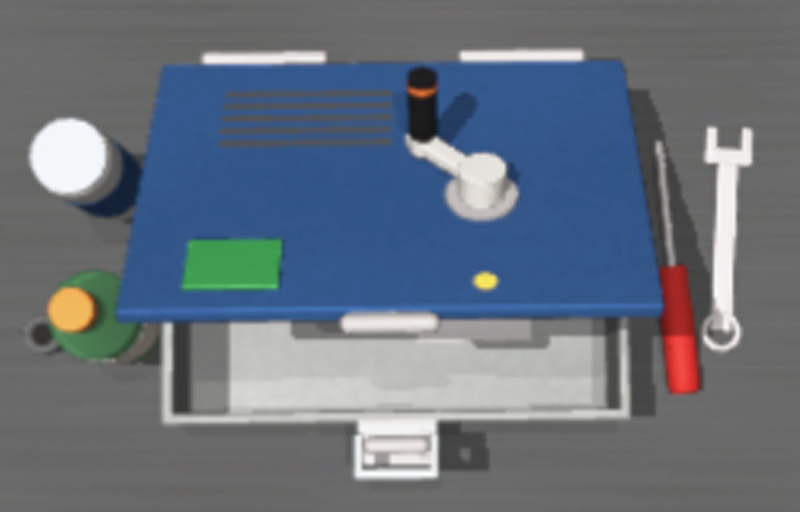

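View pics/scene0z.png

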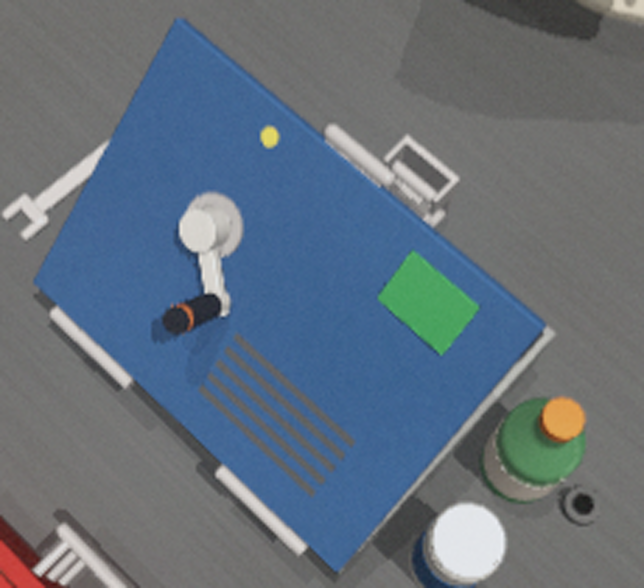

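Both views agree within about 2 mm. The door is at about 0.745 rad, the hinge middle is at about (703, 58) and the box yaw is about 0.012. I'll move over the pad with the fingers shut and turn to yaw 0.

```bash
python3 -m inch '[{"dp":[-10,-10,-30],"angular":[0,0,0],"fingers":255},{"dp":[-30,-30,-65],"angular":[0,0,-0.05],"fingers":255},{"dp":[-57,-58,-85],"angular":[0,0,-0.15],"fingers":255},{"dp":[-86,-87,-85],"angular":[0,0,-0.25],"fingers":255},{"dp":[-114,-117,-85],"angular":[0,0,-0.35],"fingers":255},{"dp":[-143,-146,-85],"angular":[0,0,-0.45],"fingers":255},{"dp":[-171,-175,-85],"angular":[0,0,-0.55],"fingers":255},{"dp":[-200,-205,-85],"angular":[0,0,-0.65],"fingers":255},{"dp":[-228,-234,-85],"angular":[0,0,-0.75],"fingers":255},{"dp":[-257,-263,-85],"angular":[0,0,-0.85],"fingers":255},{"dp":[-286,-293,-85],"angular":[0,0,-0.95],"fingers":255},{"dp":[-312,-319,-85],"angular":[0,0,-1.05],"fingers":255}]' 40
cat > toolaxes.py <<'E'
from rig import monitor
import numpy as np, sys
from scipy.spatial.transform import Rotation as Ro
s=monitor.sense();R=Ro.from_euler('xyz',s['tcp_rot'])
print('t',round(s['clock'],2),'p',s['eef_pos'].round(1),'rot',s['tcp_rot'].round(3),'F',s['contact_force'].round(1),'op',round(s['opening'],3))
if len(sys.argv)>3: print('tool delta',R.inv().apply(np.array(list(map(float,sys.argv[1:4])))-s['eef_pos']).round(1),'yaw left(tool z)',round(s['tcp_rot'][2],3))
E
python3 toolaxes.py 535 156 315
```

```text
clock: 1.1
eef_pos: [420.0, -151.0, 316.3]
tcp_rot: [-3.141, -0.0, -0.09]
contact_force: [0.2, -1.2, -0.8]
opening: -0.002
t 1.1 p [ 420.  -151.   316.3] rot [-3.141 -0.    -0.09 ] F [ 0.2 -1.2 -0.8] op -0.002
tool delta [  87.  -316.1    1.4] yaw left(tool z) -0.09
```

```bash
python3 -m inch '[{"dp":[9,-32,0],"angular":[0,0,-0.05],"fingers":255},{"dp":[18,-64,0],"angular":[0,0,-0.095],"fingers":255},{"dp":[27,-96,0],"angular":[0,0,-0.095],"fingers":255},{"dp":[36,-128,0],"angular":[0,0,-0.095],"fingers":255},{"dp":[45,-160,0],"angular":[0,0,-0.095],"fingers":255},{"dp":[54,-192,0],"angular":[0,0,-0.095],"fingers":255},{"dp":[63,-224,0],"angular":[0,0,-0.095],"fingers":255},{"dp":[72,-256,0],"angular":[0,0,-0.095],"fingers":255},{"dp":[80,-288,0],"angular":[0,0,-0.095],"fingers":255},{"dp":[86,-308,0],"angular":[0,0,-0.095],"fingers":255},{"dp":[87,-316,0],"angular":[0,0,-0.095],"fingers":255},{"dp":[87,-316,0],"angular":[0,0,-0.095],"fingers":255}]'
python3 toolaxes.py 545 156 275
python3 - <<'E'
from math import *
for th in [0.75,.65,.55,.45,.35,.25,.15,.08,.04,0,-.02]:
    print(th, round(703-1.2-220*cos(th)+9*sin(th),1), round(106+220*sin(th)+9*cos(th),1))
E
```

```text
clock: 2.1
eef_pos: [536.3, 154.4, 315.6]
tcp_rot: [3.142, 0.001, 0.002]
contact_force: [0.5, -1.2, -0.8]
opening: -0.002
t 2.1 p [536.3 154.4 315.6] rot [3.142e+00 1.000e-03 2.000e-03] F [ 0.5 -1.2 -0.8] op -0.002
tool delta [ 8.7 -1.6 40.6] yaw left(tool z) 0.002
0.75 547.0 262.5
0.65 532.1 246.3
0.55 518.9 228.7
0.45 507.6 209.8
0.35 498.2 189.9
0.25 490.9 169.1
0.15 485.6 147.8
0.08 483.2 132.6
0.04 482.3 123.8
0 481.8 115.0
-0.02 481.7 110.6
```

```bash
python3 -m inch '[{"dp":[8,0,20],"angular":[0,0,0],"fingers":255},{"dp":[11,0,35],"angular":[0,0,0],"fingers":255},{"dp":[11,0,45],"angular":[0,0,0],"fingers":255},{"dp":[11,0,53],"angular":[0,0,0],"fingers":255},{"dp":[4,0,61],"angular":[0,0,0],"fingers":255},{"dp":[-4,0,69],"angular":[0,0,0],"fingers":255},{"dp":[-11,0,78],"angular":[0,0,0],"fingers":255},{"dp":[-17,0,87],"angular":[0,0,0],"fingers":255},{"dp":[-23,0,97],"angular":[0,0,0],"fingers":255},{"dp":[-29,0,106],"angular":[0,0,0],"fingers":255},{"dp":[-34,0,116],"angular":[0,0,0],"fingers":255},{"dp":[-38,0,126],"angular":[0,0,0],"fingers":255}]'
python3 - <<'E'
from rig import vision
import cv2
im,de=vision.grab_frame("scene");cv2.imwrite('pics/s1.png',im)
E
```

```text
clock: 3.1
eef_pos: [497.4, 153.1, 189.3]
tcp_rot: [3.142, 0.001, 0.0]
contact_force: [1.2, -1.3, 2.9]
opening: -0.0
```

View pics/s1.png

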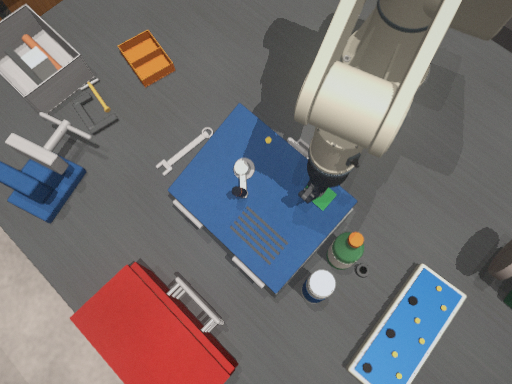

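The door follows the fingers; in the scene view they press on the pad at about (313,190). I'll continue to the snap.

```bash
python3 -m inch '[{"dp":[-4,0,10],"angular":[0,0,0],"fingers":255},{"dp":[-7,0,20],"angular":[0,0,0],"fingers":255},{"dp":[-10,0,30],"angular":[0,0,0],"fingers":255},{"dp":[-12,0,41],"angular":[0,0,0],"fingers":255},{"dp":[-13,0,50],"angular":[0,0,0],"fingers":255},{"dp":[-14,0,57],"angular":[0,0,0],"fingers":255},{"dp":[-15,0,62],"angular":[0,0,0],"fingers":255},{"dp":[-15,0,66],"angular":[0,0,0],"fingers":255},{"dp":[-15,0,69],"angular":[0,0,0],"fingers":255},{"dp":[-15,0,72],"angular":[0,0,0],"fingers":255},{"dp":[-15,0,74],"angular":[0,0,0],"fingers":255},{"dp":[-15,0,75],"angular":[0,0,0],"fingers":255}]'
python3 -m inch '[{"dp":[0,0,1],"angular":[0,0,0],"fingers":255},{"dp":[0,0,2],"angular":[0,0,0],"fingers":255}]'
```

```text
clock: 4.15
eef_pos: [482.7, 153.0, 114.9]
tcp_rot: [3.141, 0.001, -0.0]
contact_force: [-4.6, 0.7, 9.9]
opening: -0.001
clock: 4.32
eef_pos: [482.9, 153.0, 114.5]
tcp_rot: [3.141, 0.001, -0.0]
contact_force: [-13.7, -1.5, 36.9]
opening: -0.001
```

Contact stopped at z of about 114.5 with 37 N, so the door has bottomed. I'll rise and look.

```bash
python3 -m inch '[{"dp":[0,0,-10],"angular":[0,0,0],"fingers":255},{"dp":[0,0,-40],"angular":[0,0,0],"fingers":255},{"dp":[0,0,-80],"angular":[0,0,0],"fingers":255},{"dp":[-20,0,-115],"angular":[0,0,0],"fingers":100},{"dp":[-50,0,-130],"angular":[0,0,0],"fingers":100},{"dp":[-80,0,-135],"angular":[0,0,0],"fingers":100},{"dp":[-100,0,-135],"angular":[0,0,0],"fingers":100},{"dp":[-110,0,-135],"angular":[0,0,0],"fingers":100}]'
python3 - <<'E'
from rig import vision
import cv2,pickle
d={}
for n in ["scene","top"]:
    p=vision.camera_params(n); im,de=vision.grab_frame(n); d[n]=(p,im,de)
pickle.dump(d,open('d1.pkl','wb'))
cv2.imwrite('pics/s2.png',cv2.resize(d['scene'][1][90:300,155:385],None,fx=2.8,fy=2.8,interpolation=cv2.INTER_CUBIC))
cv2.imwrite('pics/t2.png',cv2.resize(d['top'][1][110:270,120:370],None,fx=3.2,fy=3.2,interpolation=cv2.INTER_CUBIC))
E
```

```text
clock: 4.98
eef_pos: [371.7, 152.9, 248.7]
tcp_rot: [-3.141, -0.001, 0.0]
contact_force: [-0.3, 1.1, -0.4]
opening: 0.605
```

View pics/s2.png

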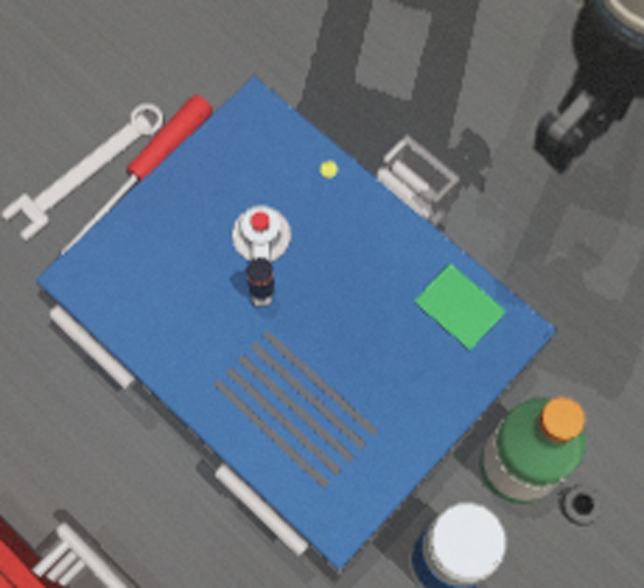

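View pics/t2.png

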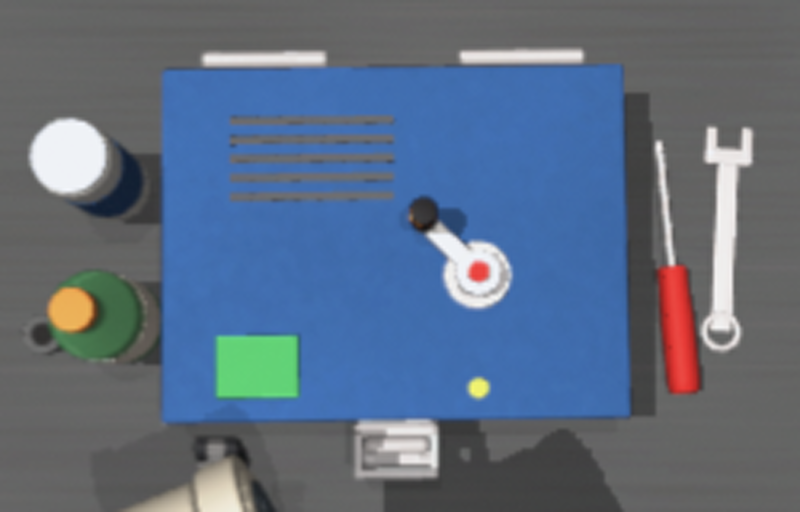

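The door is flat and covers the catch side, and the red bolt head now stands proud. In the top zoom the hub is at (479,272), the handle top at (424,214) and the dot at (479,388). Next I'll measure these.

Run:
```python
from h import *
import pickle
d=pickle.load(open('d1.pkl','rb'))
Q={'dot':((22,100,120),(35,255,255),{'scene':(262,140,285,162),'top':(260,222,280,240)},112),
'pad':((50,100,60),(75,255,255),{'scene':(300,180,340,220),'top':(180,205,220,240)},115),
'bolt':((0,120,60),(9,255,255),{'scene':(240,160,256,178),'top':(260,185,280,205)},148)}
for n,(lo,hi,b,z) in Q.items():
    rs=[]
    for v in b:
        p,im,de=d[v];c,a,m=blob(mask(im,lo,hi,b[v]));rs.append(ray(p,c));print(n,v,c.round(1),a,onz(p,c,z).round(1),'depth',atdepth(p,c,np.median(de[m])).round(1))
    x,e=tri(rs);print(n,x.round(1),np.round(e,1))
p,im,de=d['top'];c,a,m=blob(mask(im,(0,0,0),(180,255,60),(244,165,262,188)))
print('handle top',c,a,onz(p,c,184).round(1),np.unique(de[m].round(0))[:8],atdepth(p,c,np.median(de[m])).round(1))
p,im,de=d['scene']; c=(155+260/2.8,90+265/2.8)
print('handle scene',c,onz(p,c,184).round(1))
# door plane
for v,b in (('scene',(165,110,355,295)),('top',(168,125,320,245))):
    p,im,de=d[v];c,a,m=blob(mask(im,(100,120,50),(125,255,255),b))
    ys,xs=np.nonzero(m&(de>0));P=np.array([atdepth(p,(x,y),de[y,x]) for x,y in list(zip(xs,ys))[::7]])
    A=np.c_[P[:,:2],np.ones(len(P))];k=np.ones(len(P),bool)
    for _ in range(4):
        s=np.linalg.lstsq(A[k],P[k,2],rcond=None)[0];k=abs(A@s-P[:,2])<4
    print('plane',s,'z at hub',s@[548,-4,1])
```

```text
dot scene [272. 150.] 21 [466.1  -7.3 112. ] depth [466.3  -7.1 112.5]
dot top [269.1 230.9] 22 [465.7  -2.7 112. ] depth [465.7  -2.7 113.6]
dot [466.8  -4.1 117.3] [1.9 1.9]
pad scene [318.8 199.2] 483 [482.8 153.8 115. ] depth [482.8 153.8 114.9]
pad top [200. 224.] 475 [481.6 157.  115. ] depth [481.6 156.9 115.8]
pad [482.5 155.4 116.8] [1.7 1.7]
bolt scene [245.8 167.8] 4 [551.3  -8.7 148. ] depth [550.8  -9.3 146.3]
bolt top [269.2 194.5] 28 [547.5  -2.1 148. ] depth [547.7  -2.1 146.3]
bolt [549.7  -4.9 150.9] [3.8 3.8]
handle top [252.52272727 176.59090909] 44 [584.2  35.6 184. ] [1085. 1087. 1088. 1089. 1090. 1091. 1092. 1094.] [584.2  35.6 183.4]
handle scene (247.85714285714286, 184.64285714285717) [585.4  33.1 184. ]
plane [-7.55754052e-04 -3.98247688e-04  1.12562560e+02] z at hub 112.14999939548157
plane [-2.36457762e-03  6.07617118e-04  1.13970259e+02] z at hub 112.67203959691126
```

The pad at z≈115 and the dot at z≈112 match a shut door. The crank axis is at about (548,-4.5) and the handle at about (585,34.5), which gives a radius of 54 mm (55 expected) and a crank angle of about 2.33 rad. Now I'll move over the handle.

```bash
python3 -m inch '[{"dp":[17,10,0],"angular":[0,0,0],"fingers":100},{"dp":[45,25,0],"angular":[0,0,0],"fingers":100},{"dp":[75,42,0],"angular":[0,0,0],"fingers":100},{"dp":[105,58,5],"angular":[0,0,0],"fingers":100},{"dp":[135,75,10],"angular":[0,0,0],"fingers":100},{"dp":[165,92,20],"angular":[0,0,0],"fingers":100},{"dp":[190,106,30],"angular":[0,0,0],"fingers":100},{"dp":[206,115,36],"angular":[0,0,0],"fingers":100},{"dp":[213,118,40],"angular":[0,0,0],"fingers":100},{"dp":[214,119,40],"angular":[0,0,0],"fingers":100}]'
python3 - <<'E'
from rig import vision
import cv2
for n in ['wrist','scene']:
    im,de=vision.grab_frame(n);cv2.imwrite(f'pics/{n}3.png',im)
E
python3 toolaxes.py 585.5 34.5 146
```

```text
clock: 5.92
eef_pos: [588.7, 33.0, 206.3]
tcp_rot: [3.141, 0.002, -0.001]
contact_force: [-1.0, 0.0, -0.2]
opening: 0.61
t 6.02 p [587.2  34.1 207.7] rot [-3.142e+00  1.000e-03 -0.000e+00] F [-0.3  0.  -0. ] op 0.605
tool delta [-1.6 -0.4 61.7] yaw left(tool z) -0.0
```

View pics/wrist3.png

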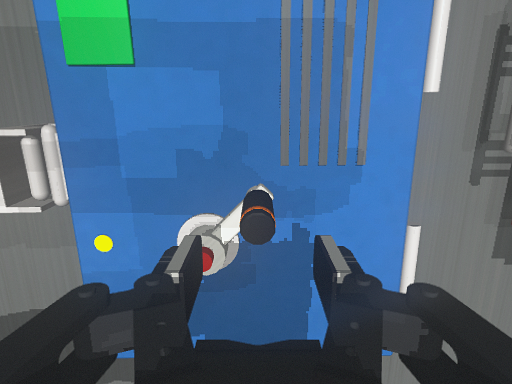

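The handle (258,218) lies midway between the pads (about 190 and 325) in the wrist view. I'll descend and grip.

```bash
python3 -m inch '[{"dp":[-1,0,12],"angular":[0,0,0],"fingers":100},{"dp":[-1,0,28],"angular":[0,0,0],"fingers":100},{"dp":[-1,0,44],"angular":[0,0,0],"fingers":100},{"dp":[-1,0,56],"angular":[0,0,0],"fingers":100},{"dp":[-1,0,61],"angular":[0,0,0],"fingers":100},{"dp":[-1,0,61],"angular":[0,0,0],"fingers":100},{"dp":[-1,0,61],"angular":[0,0,0],"fingers":255},{"dp":[-1,0,61],"angular":[0,0,0],"fingers":255},{"dp":[-1,0,61],"angular":[0,0,0],"fingers":255},{"dp":[-1,0,61],"angular":[0,0,0],"fingers":255},{"dp":[-1,0,61],"angular":[0,0,0],"fingers":255},{"dp":[-1,0,61],"angular":[0,0,0],"fingers":255}]' 40
python3 - <<'E'
from rig import vision
import cv2
for n in ['wrist','scene']:
    im,de=vision.grab_frame(n);cv2.imwrite(f'pics/{n}4.png',im)
E
python3 toolaxes.py
```

```text
clock: 7.02
eef_pos: [587.3, 34.2, 148.3]
tcp_rot: [-3.141, -0.002, -0.0]
contact_force: [-0.1, 1.1, 6.1]
opening: 0.224
t 7.12 p [587.3  34.2 148.3] rot [-3.141e+00 -2.000e-03 -0.000e+00] F [1.9 2.5 5.6] op 0.225
```

View pics/wrist4.png

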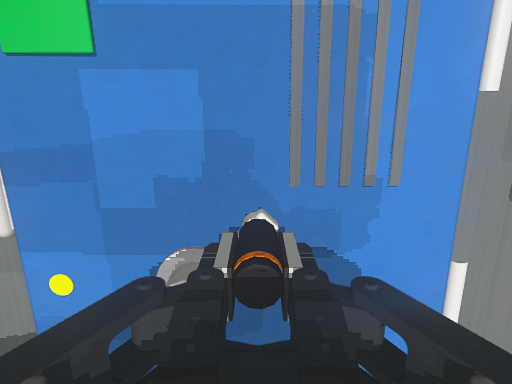

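The grip holds at 19 mm opening. The hand is at (587.3,34.2), exactly 55 mm from the axis estimate, so the angle is about 2.36. Next I'll work out the arc.

```bash
cat > arc.py <<'E'
# usage: a0 a1 n  : rows as tool deltas from arc point a0 (tool x=+world x, tool y=-world y)
import sys; from math import *
a0,a1,n=float(sys.argv[1]),float(sys.argv[2]),int(sys.argv[3])
for i in range(1,n+1):
    a=a0+(a1-a0)*i/n
    print(round(a,2),round(55*(cos(a0)-cos(a)),1),round(-55*(sin(a)-sin(a0)),1))
E
python3 arc.py 2.36 0.92 12
```

```text
2.24 -4.9 -4.4
2.12 -10.3 -8.2
2.0 -16.2 -11.3
1.88 -22.3 -13.6
1.76 -28.7 -15.3
1.64 -35.2 -16.1
1.52 -41.8 -16.2
1.4 -48.4 -15.5
1.28 -54.8 -13.9
1.16 -61.0 -11.7
1.04 -66.9 -8.7
0.92 -72.4 -5.0
```

```bash
python3 -m inch '[{"dp":[-5,-4.5,0],"angular":[0,0,0],"fingers":255},{"dp":[-10,-8,0],"angular":[0,0,0],"fingers":255},{"dp":[-16,-11,0],"angular":[0,0,0],"fingers":255},{"dp":[-22,-13.5,0],"angular":[0,0,0],"fingers":255},{"dp":[-29,-15,0],"angular":[0,0,0],"fingers":255},{"dp":[-35,-16,0],"angular":[0,0,0],"fingers":255},{"dp":[-42,-16,0],"angular":[0,0,0],"fingers":255},{"dp":[-48,-15.5,0],"angular":[0,0,0],"fingers":255},{"dp":[-55,-14,0],"angular":[0,0,0],"fingers":255},{"dp":[-61,-12,0],"angular":[0,0,0],"fingers":255},{"dp":[-67,-9,0],"angular":[0,0,0],"fingers":255},{"dp":[-72,-5,0],"angular":[0,0,0],"fingers":255}]'; python3 toolaxes.py; python3 arc.py 0.92 0 8
python3 - <<'E'
from rig import vision
import cv2
im,de=vision.grab_frame('wrist');cv2.imwrite('pics/wrist5.png',im)
E
```

```text
clock: 8.12
eef_pos: [516.2, 38.1, 148.2]
tcp_rot: [3.14, -0.005, 0.001]
contact_force: [6.7, -5.1, 2.2]
opening: 0.221
t 8.12 p [516.2  38.1 148.2] rot [ 3.14e+00 -5.00e-03  1.00e-03] F [ 6.7 -5.1  2.2] op 0.221
0.81 -4.8 4.1
0.69 -9.1 8.7
0.57 -12.8 13.8
0.46 -16.0 19.3
0.34 -18.4 25.2
0.23 -20.2 31.2
0.11 -21.3 37.4
0.0 -21.7 43.8
```

View pics/wrist5.png

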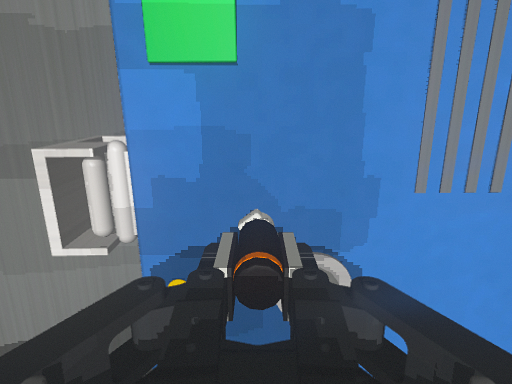

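```bash
python3 -m inch '[{"dp":[-5,4,0],"angular":[0,0,0],"fingers":255},{"dp":[-9,8.5,0],"angular":[0,0,0],"fingers":255},{"dp":[-13,13.5,0],"angular":[0,0,0],"fingers":255},{"dp":[-16,19,0],"angular":[0,0,0],"fingers":255},{"dp":[-18.5,25,0],"angular":[0,0,0],"fingers":255},{"dp":[-20,31,0],"angular":[0,0,0],"fingers":255},{"dp":[-21.5,37,0],"angular":[0,0,0],"fingers":255},{"dp":[-22,43,0],"angular":[0,0,0],"fingers":255},{"dp":[-22,45,0],"angular":[0,0,0],"fingers":255},{"dp":[-22,45,0],"angular":[0,0,0],"fingers":255}]'; python3 toolaxes.py
cat > look.py <<'E'
import sys
from h import *
from rig import vision,monitor
n=sys.argv[1]; s=monitor.sense()
P=s['eef_pos'];C=np.array([548.2,-4.5]);o=P[:2]-C
print('hand angle',np.arctan2(o[1],-o[0]).round(3),'r',np.hypot(*o).round(1))
u,v=[],[]
for c in ['scene','top']:
    p=vision.camera_params(c);im,de=vision.grab_frame(c)
    # project hub
    K=np.array([[p['fx'],0,p['cx']],[0,p['fy'],p['cy']],[0,0,1]])
    q=cv2.projectPoints(np.array([[548.2,-4.5,143.]]),cv2.Rodrigues(np.array(p['R']))[0],np.array(p['t']),K,np.array(p['distortion']))[0][0,0]
    x,y=q.round().astype(int)
    w=de[y-6:y+7,x-6:x+7]
    m=mask(im,(0,90,60),(9,255,255),(x-9,y-9,x+10,y+10))|mask(im,(170,90,60),(180,255,255),(x-9,y-9,x+10,y+10))
    k=(m>0)&(de>0)
    zz=[atdepth(p,(xx,yy),de[yy,xx])[2] for yy,xx in np.argwhere(k)]
    print(c,q.round(0),'red px',k.sum(),'red z',np.round(np.median(zz),1) if zz else None)
    cv2.imwrite(f'pics/{c}_{n}.png',cv2.resize(im[max(y-50,0):y+50,x-60:x+60],None,fx=5,fy=5,interpolation=cv2.INTER_CUBIC))
E
python3 look.py a
```

```text
clock: 9.0
eef_pos: [494.5, -6.5, 148.3]
tcp_rot: [3.141, -0.005, -0.0]
contact_force: [6.1, -1.7, 2.6]
opening: 0.223
t 9.0 p [494.5  -6.5 148.3] rot [ 3.141 -0.005 -0.   ] F [ 6.1 -1.7  2.6] op 0.223
hand angle -0.037 r 53.7
scene [248. 169.] red px 35 red z 147.2
top [270. 194.] red px 0 red z None
```

View pics/scene_a.png

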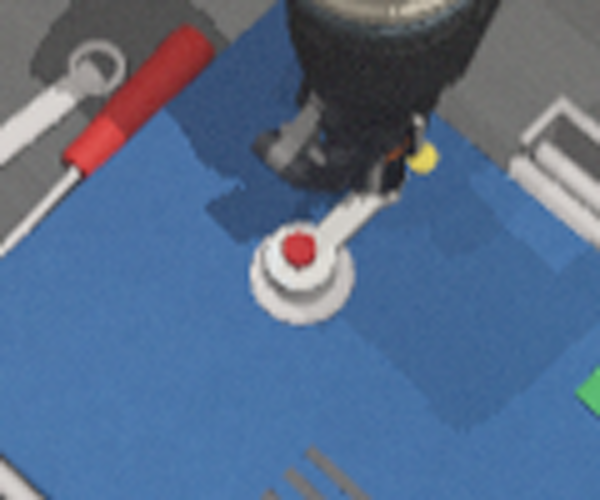

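View pics/top_a.png

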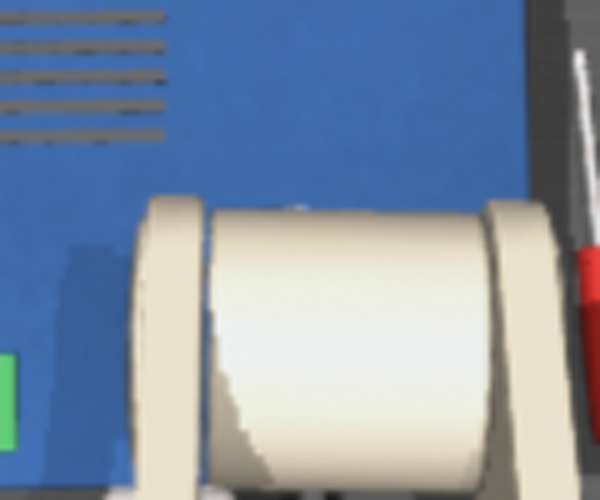

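The scene view shows the red head still proud at (248,168), with z≈147 (about 143 would mean dropped). So it hasn't dropped. I'll creep on.

```bash
python3 -m inch '[{"dp":[0,2,0],"angular":[0,0,0],"fingers":255},{"dp":[0,4,0],"angular":[0,0,0],"fingers":255},{"dp":[0,5,0],"angular":[0,0,0],"fingers":255},{"dp":[0,5,0],"angular":[0,0,0],"fingers":255}]'; python3 look.py b
```

```text
clock: 9.43
eef_pos: [494.7, -11.0, 148.3]
tcp_rot: [-3.142, -0.005, -0.0]
contact_force: [6.5, 0.7, 2.6]
opening: 0.22
hand angle -0.121 r 53.9
scene [248. 169.] red px 31 red z 147.4
top [270. 194.] red px 0 red z None
```

View pics/scene_b.png

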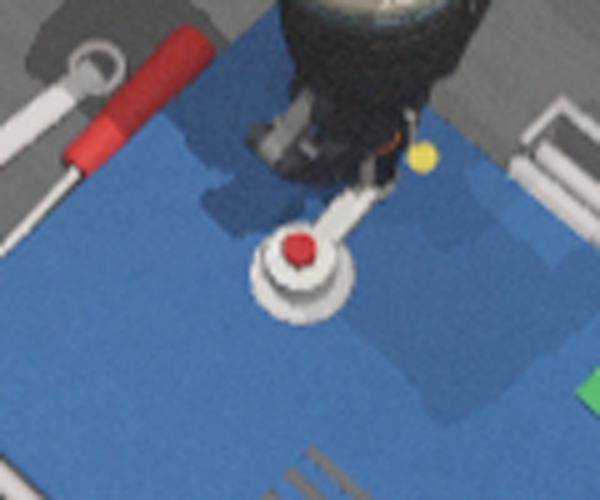

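```bash
python3 -m inch '[{"dp":[0.2,2,0],"angular":[0,0,0],"fingers":255},{"dp":[0.5,4,0],"angular":[0,0,0],"fingers":255},{"dp":[0.7,5,0],"angular":[0,0,0],"fingers":255},{"dp":[0.7,5,0],"angular":[0,0,0],"fingers":255}]'; python3 look.py c
python3 -m inch '[{"dp":[0.3,2,0],"angular":[0,0,0],"fingers":255},{"dp":[0.7,4,0],"angular":[0,0,0],"fingers":255},{"dp":[1.2,5,0],"angular":[0,0,0],"fingers":255},{"dp":[1.2,5,0],"angular":[0,0,0],"fingers":255}]'; python3 look.py d
```

```text
clock: 9.87
eef_pos: [495.3, -15.7, 148.2]
tcp_rot: [-3.141, -0.005, -0.0]
contact_force: [6.8, 2.6, 1.5]
opening: 0.217
hand angle -0.209 r 54.1
scene [248. 169.] red px 33 red z 142.8
top [270. 194.] red px 0 red z None
clock: 10.3
eef_pos: [496.4, -20.6, 148.3]
tcp_rot: [-3.141, -0.005, -0.0]
contact_force: [6.7, 3.1, 2.8]
opening: 0.226
hand angle -0.302 r 54.2
scene [248. 169.] red px 34 red z 142.8
top [270. 194.] red px 0 red z None
```

View pics/scene_d.png

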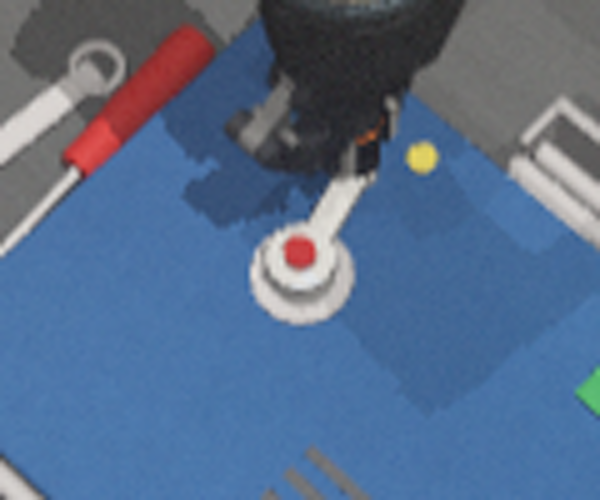

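The bolt has dropped: the red head went from z=147.4 to 142.8, somewhere between hand angles -0.12 and -0.21. Now I'll go forward by one turn.

```bash
for x in "-0.3 1.4 12" "1.4 3.1 12" "3.1 4.7 12" "4.7 6.28 12"; do python3 arc.py $x; echo; done
```

```text
-0.16 -1.8 -7.6
-0.02 -2.4 -15.3
0.12 -2.0 -23.1
0.27 -0.5 -30.7
0.41 2.1 -38.1
0.55 5.7 -45.0
0.69 10.2 -51.3
0.83 15.6 -57.0
0.97 21.7 -61.8
1.12 28.4 -65.7
1.26 35.6 -68.6
1.4 43.2 -70.5

1.54 7.7 -0.8
1.68 15.5 -0.5
1.82 23.2 1.0
1.97 30.6 3.5
2.11 37.5 7.0
2.25 43.9 11.4
2.39 49.6 16.7
2.53 54.5 22.8
2.67 58.5 29.5
2.82 61.5 36.6
2.96 63.4 44.2
3.1 64.3 51.9

3.23 -0.2 7.3
3.37 -1.3 14.6
3.5 -3.4 21.6
3.63 -6.5 28.3
3.77 -10.4 34.5
3.9 -15.0 40.1
4.03 -20.4 45.1
4.17 -26.4 49.3
4.3 -32.9 52.7
4.43 -39.8 55.2
4.57 -47.0 56.7
4.7 -54.3 57.3

4.83 -7.2 -0.4
4.96 -14.3 -1.7
5.1 -21.2 -4.0
5.23 -27.7 -7.1
5.36 -33.8 -11.1
5.49 -39.3 -15.8
5.62 -44.1 -21.2
5.75 -48.1 -27.2
5.88 -51.4 -33.7
6.02 -53.7 -40.5
6.15 -55.2 -47.6
6.28 -55.7 -54.8
```

```bash
python3 -m inch '[{"dp":[-1.8,-7.5,0],"angular":[0,0,0],"fingers":255},{"dp":[-2.4,-15,0],"angular":[0,0,0],"fingers":255},{"dp":[-2,-23,0],"angular":[0,0,0],"fingers":255},{"dp":[-0.5,-30.5,0],"angular":[0,0,0],"fingers":255},{"dp":[2,-38,0],"angular":[0,0,0],"fingers":255},{"dp":[5.5,-45,0],"angular":[0,0,0],"fingers":255},{"dp":[10,-51,0],"angular":[0,0,0],"fingers":255},{"dp":[15.5,-57,0],"angular":[0,0,0],"fingers":255},{"dp":[21.5,-62,0],"angular":[0,0,0],"fingers":255},{"dp":[28.5,-65.5,0],"angular":[0,0,0],"fingers":255},{"dp":[35.5,-68.5,0],"angular":[0,0,0],"fingers":255},{"dp":[43,-70.5,0],"angular":[0,0,0],"fingers":255}]'; python3 look.py e
python3 arc.py 1.4 3.1 1
```

```text
clock: 11.4
eef_pos: [538.1, 48.4, 148.0]
tcp_rot: [3.139, -0.001, 0.001]
contact_force: [-0.6, -10.0, 7.9]
opening: 0.223
hand angle 1.381 r 53.8
scene [248. 169.] red px 29 red z 141.0
top [270. 194.] red px 0 red z None
3.1 64.3 51.9
```

```bash
python3 -m inch '[{"dp":[7.7,-0.5,0],"angular":[0,0,0],"fingers":255},{"dp":[15.5,0,0],"angular":[0,0,0],"fingers":255},{"dp":[23,1.5,0],"angular":[0,0,0],"fingers":255},{"dp":[30.5,4,0],"angular":[0,0,0],"fingers":255},{"dp":[37.5,7.5,0],"angular":[0,0,0],"fingers":255},{"dp":[44,12,0],"angular":[0,0,0],"fingers":255},{"dp":[49.5,17,0],"angular":[0,0,0],"fingers":255},{"dp":[54.5,23,0],"angular":[0,0,0],"fingers":255},{"dp":[58.5,29.5,0],"angular":[0,0,0],"fingers":255},{"dp":[61.5,36.5,0],"angular":[0,0,0],"fingers":255},{"dp":[63.5,44,0],"angular":[0,0,0],"fingers":255},{"dp":[64.5,52,0],"angular":[0,0,0],"fingers":255}]'; python3 look.py f
```

```text
clock: 12.5
eef_pos: [604.4, -2.0, 148.5]
tcp_rot: [-3.141, -0.005, -0.0]
contact_force: [6.0, 2.4, 2.8]
opening: 0.22
hand angle 3.096 r 56.2
scene [248. 169.] red px 25 red z 140.1
top [270. 194.] red px 11 red z 142.4
```

View pics/scene_f.png

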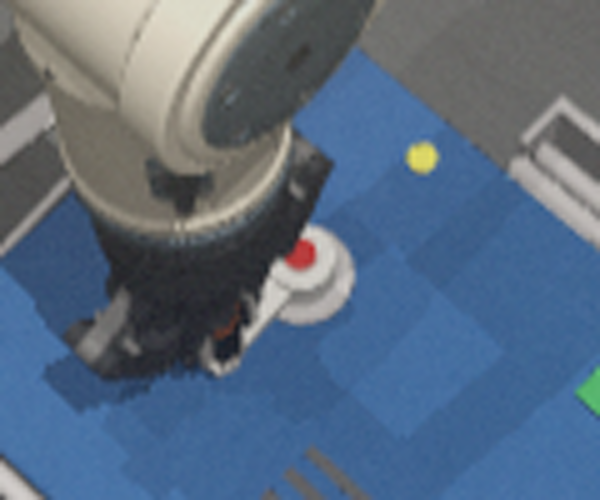

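The scene view shows the fingers still around the handle, the arm pointing away from the dot, and the bolt sinking. I'll continue.

```bash
python3 -m inch '[{"dp":[-0.2,7.5,0],"angular":[0,0,0],"fingers":255},{"dp":[-1.3,14.5,0],"angular":[0,0,0],"fingers":255},{"dp":[-3.5,21.5,0],"angular":[0,0,0],"fingers":255},{"dp":[-6.5,28.5,0],"angular":[0,0,0],"fingers":255},{"dp":[-10.5,34.5,0],"angular":[0,0,0],"fingers":255},{"dp":[-15,40,0],"angular":[0,0,0],"fingers":255},{"dp":[-20.5,45,0],"angular":[0,0,0],"fingers":255},{"dp":[-26.5,49.5,0],"angular":[0,0,0],"fingers":255},{"dp":[-33,53,0],"angular":[0,0,0],"fingers":255},{"dp":[-40,55.5,0],"angular":[0,0,0],"fingers":255},{"dp":[-47,57,0],"angular":[0,0,0],"fingers":255},{"dp":[-54.5,57.5,0],"angular":[0,0,0],"fingers":255}]'; python3 look.py g
```

```text
clock: 13.6
eef_pos: [548.3, -60.9, 148.3]
tcp_rot: [3.14, -0.003, -0.0]
contact_force: [2.1, -2.1, 5.9]
opening: 0.224
hand angle -1.573 r 56.4
scene [248. 169.] red px 29 red z 137.8
top [270. 194.] red px 15 red z 141.0
```

```bash
python3 -m inch '[{"dp":[-7,-0.5,0],"angular":[0,0,0],"fingers":255},{"dp":[-14,-2,0],"angular":[0,0,0],"fingers":255},{"dp":[-21,-4,0],"angular":[0,0,0],"fingers":255},{"dp":[-27,-7,0],"angular":[0,0,0],"fingers":255},{"dp":[-33,-11,0],"angular":[0,0,0],"fingers":255},{"dp":[-38.5,-16,0],"angular":[0,0,0],"fingers":255},{"dp":[-43,-21,0],"angular":[0,0,0],"fingers":255},{"dp":[-47,-27,0],"angular":[0,0,0],"fingers":255},{"dp":[-50.5,-34,0],"angular":[0,0,0],"fingers":255},{"dp":[-52.5,-41,0],"angular":[0,0,0],"fingers":255},{"dp":[-54,-48,0],"angular":[0,0,0],"fingers":255},{"dp":[-54.5,-55,0],"angular":[0,0,0],"fingers":255}]'; python3 -m inch '[{"dp":[0,0,0],"angular":[0,0,0],"fingers":255},{"dp":[0,0,0],"angular":[0,0,0],"fingers":255},{"dp":[0,0,0],"angular":[0,0,0],"fingers":255},{"dp":[0,0,0],"angular":[0,0,0],"fingers":255}]'; python3 look.py h
python3 - <<'E'
from rig import vision
import cv2
for c in ['wrist','scene']:cv2.imwrite(f'pics/{c}_end.png',vision.grab_frame(c)[0])
E
```

```text
clock: 14.7
eef_pos: [494.4, -4.7, 148.2]
tcp_rot: [3.141, -0.004, 0.0]
contact_force: [8.0, -3.0, 3.8]
opening: 0.221
clock: 15.03
eef_pos: [494.5, -4.4, 148.1]
tcp_rot: [-3.141, -0.004, 0.0]
contact_force: [5.7, 1.5, 6.8]
opening: 0.222
hand angle 0.002 r 53.7
scene [248. 169.] red px 0 red z None
top [270. 194.] red px 0 red z None
```

View pics/scene_h.png

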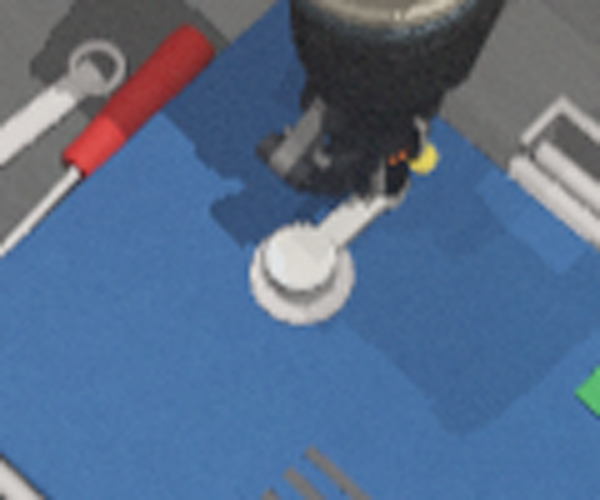

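View pics/wrist_end.png

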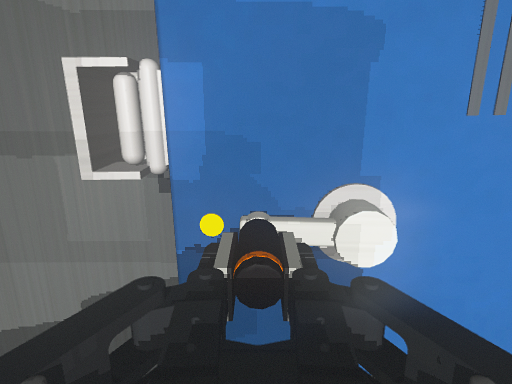

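View pics/scene_end.png

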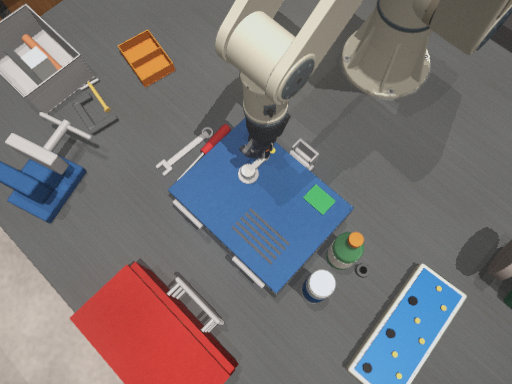

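The red head is now level with the hub and hidden, so the bolt is at 16 mm or slightly more. The arm points at the dot, at about (212,225) in the wrist view; the handle is gripped and at rest, the door is flat and the bystanders are in place. I'll hand in.

```bash
python3 -c "
from rig import sign_off
print(sign_off())"; python3 toolaxes.py
```

```text
the job is handed in; nothing more can be done
None
the job is handed in; nothing more can be done
```

I shut the door, turned the crank back until the bolt dropped, then turned it one full turn forward. I handed in at about 15 s, still gripping the handle; no verdict was reported.

- **Door:** I pressed the pad until the fingers stopped at z = 114.5 mm with 37 N. Afterwards the pad measured about 115 mm and the door top about 112 mm, which is what a shut door should give.
- **Bolt drop:** the red bolt head fell from z = 147.4 to 142.8 mm between hand angles of about -0.12 and -0.21 rad. I went on to about -0.30 rad before turning forward. That is a little further back than needed but well inside the -1.3 rad limit.
- **Full turn:** the hand finished at about 6.28 rad with the arm pointing at the dot, at rest. The bolt head was no longer visible above the hub, which fits about 16 mm but was not measured directly. The grip was set to 40 N on the handle at about 19 mm opening.
- **Bystanders:** the last overview picture showed no visible movement.
- **Disagreements:** the scene and top cameras differed by 3–4 mm at several points. From the turn itself the crank axis lies about 1 mm further out in x than I first measured, which put only 5–10 N of side load on the handle.

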